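# Press a re-glued phone screen in a one-hand clamp

### The arm

A 6-joint arm with a two-finger parallel gripper is mounted at the origin on a cart in front of the work surface, level with it; the furniture and walls round the work are solid. World frame = base frame: x ahead of the robot, y to its left, z up, the work surface at z = 0. Lengths are in m, angles in rad, forces in N, time in s.
With the tool pointing down it reaches from about 0.4 to 0.825 m from the base axis. Payload 7 kg.
Tool frame: the origin (TCP) lies at the very end of the fingers, on their centre line; the grasp point (between the pads) lies arm.hold_point_z behind it (arm.hold_point_z is the distance from the TCP to the grasp point, in m); z points along the fingers, y is the line along which they close (so a half turn about z gives the same grasp; the last joint's range is limited). The gripper opens to 88 mm and grips with 3 to 60 N. Pads are 19 mm wide; open, the fingers measure 130 mm over their backs; the gripper's body (78 mm by 193 mm) begins 47 mm behind the grasp point.
Start: joints at [1.399, 0.359, 0.012, 0, -1.224, -0.288], TCP at [0.3, 0.605, 0.227] pointing down, gripper open.
Joint ranges: [-3.07, 3.07], [-1.43, 2.12], [-1.02, 1.25], [-3.03, 1.67], [-3.05, -0], [-3.03, 3.03]. Speed limits (rad/s): [2.39, 2.39, 3.01, 3.14, 3.14, 3.14].

### API

Orientations are given as [roll, pitch, yaw] about the fixed x, y, z axes, in that order (R = Rz(yaw) Ry(pitch) Rx(roll)).
In Python, from station import arm, cams, ticket gives the robot as it stands (arm), with the cameras (cams) and the job (ticket).
- The arm moves only by the tool shift_gripper, called after "Request:" as name(argument=value, ...) on one line, values as JSON. Schema: {"type":"object","properties":{"motion":{"type":"array","items":{"type":"array","items":{"type":"number"},"minItems":5,"maxItems":5},"minItems":1,"maxItems":20},"clamp_n":{"type":"number"},"only":{"type":"string"},"quiet":{"type":"boolean"},"lines":{"type":"string"}},"required":["motion"],"additionalProperties":false}. motion is a list of rows, 1 to 20 of them, each of 5 numbers: the finger opening in m, then dx, dy, dz in m, then a turn about the tool's z in rad; each row is the pose to reach, as a shift and turn from the pose commanded when the call began, along the tool's axes at that moment; what a row does not reach only later rows make up. A row lasts 1/12 s, in which the tool goes at most 0.0417 m and 0.125 rad, less where a joint would pass 70% of its speed; a pose out of reach is approached as far as the arm can. The fingers move at their own pace and stop on an object; clamp_n is the grip in N (left out, the last holds). Time passes only in rows, so rows that do not move let the fingers close. The tool returns the time, the measured TCP pose, the force, the opening and the grip force at its end. only (a regular expression) keeps the lines of the reply that match it, lines (a string "A,B") keeps lines A to B, and quiet returns only ok. Input that does not fit is refused with a message, and nothing moves.
- arm.get_state(): the state, without advancing time (a new reading comes with each control period).
- cams.grab_frame(name): name is "side" or "top"; returns the picture (420x560x3 uint8, red, green, blue); there is no depth.
- cams.camera_params(name): a dict with "fx", "fy", "cx", "cy" (pixels), "T" (4x4, takes a point from camera to world coordinates). Camera axes: x right, y down, z forward; pixel columns grow to the right and rows downward; lengths in m; the calibration is good to about 2 mm. A picture is of the moment at which its call begins. camera_params takes no time and is no camera call.
- ticket.job_done(): hands the job in; it is judged then, once.
The state is a dict: "t": time; "q": joint angles; "qd": joint speeds; "joint_efforts": joint torques, N m; "eef_pos": TCP position; "ee_rot": TCP orientation; "force": force on the tool from outside, world axes, zero at the start; "moment": the same for the moment, N m; "width": finger opening in m; "gripper_force": force on a finger pad.
Only numpy, scipy, OpenCV 4.12 (cv2) and the standard library are available. Lean on these libraries where they do the work, as an engineer would, in place of code of your own. Each camera call takes 0.05 s, during which the arm holds its last target. There are 200 camera calls.

### The job

The phone's screen has just been re-glued: lift the phone out of the dark wooden stand and slide it down between the grooved end posts of the press until it sits on the bottom, on its long edge with the screen towards the rubber pad, and let go of it. Then pump the orange trigger towards its handle, squeeze after squeeze, moving the ram by the trigger alone, until the pad bears on the screen and the sleeve behind it covers about half of the red band; never let the sleeve cover practically the whole band, that would crush the screen. Finish while holding the trigger squeezed, and leave the other things on the desk where they are.

Things in the scene. Friction and masses are not known exactly. Their poses are not given: they have to be found in the camera images.
- phone: black phone, 148 mm long, 71 mm high as it stands on its long edge, 8 mm thick, 0.18 kg. Origin: centre of its back face, 35 mm above its lower edge. x axis along its length, y axis up as it stands, z axis out of the screen (screen 8 mm from the origin). Starts standing in the wooden stand's groove, its screen facing roughly the way it must face in the press
- phone_stand: dark wooden block 96 x 60 x 36 mm, fixed, with a groove 10 mm wide along its x axis, groove floor 12 mm above the desk; the phone stands in it and shows 47 mm above the block. Origin: centre of the underside
- phone_press: fixed plywood board 196 (x) x 236 (y) mm, top 12 mm high; cradle at its +y end, clamp at its -y end, ram moves to +y. Origin on the underside. Frame, mm: seated phone x axis along x, screen to -y, origin at x 0, y 102 to 105, z 50. Backing plate: cork face at y 105, top z 48. Upright handle 27 wide (x), y -67 to -47, up to z 168; black clamp body below it, y -87 to -5, up to z 111
- cradle (a point): centre of the cradle's floor, 15 mm above the desk: middle of an upright slot 151 mm long (x) and 11 mm wide (y 94 to 105), open upwards. Two grey end posts hold the phone's ends in grooves; front lips cover only the outer 7 mm of each end. Posts end 52 mm above the desk, flared lead-ins on them widen the mouth by 5 mm each way and reach 62 mm. Axes as phone_press
- handle_back (a point): middle of the back face of the black handle, 150 mm above the desk: the face that one finger presses on. Axes as phone_press; the squeeze runs along y
- trigger_front (a point): point on the front (+y) face of the orange trigger, about 146 mm above the desk; the trigger is 18 mm wide (x), 11 mm thick, and reaches up to 165 mm. At rest it is about 48 mm from handle_back along y, fully squeezed 33 mm. The pin it swings on is 102 mm above the desk
- trigger_lever: the orange trigger lever itself, the part to squeeze; same motion as joint trigger
- trigger (a joint): angle of the trigger: 0 at rest, leaning away from the handle; 0.32 rad fully squeezed, upright. A spring returns it. It drives the ram by a pawl on 4.6 mm saw teeth: a full squeeze, about 15 mm at trigger_front, gives two teeth (9.2 mm of ram, the first up to 11.8), part squeezes in proportion after up to 2 mm of play; on the return the ram stays. About 15 N at trigger_front suffices
- ram (a joint): travel of the ram in m, 0 drawn back to 0.062; starts between 0.006 and 0.026, so it takes several squeezes. It moves as the trigger is squeezed; a 14 N brake keeps it from slipping back. With the phone against the backing plate the pad meets the screen at 0.052
- push_bar: the ram: steel bar with black head, grey stem with a red band 12 mm wide on it, and everything it carries (sleeve and pad). Not to be pushed by hand
- plunger (a joint): how far the sprung pad and its aluminium sleeve are pushed back over the stem, in m: 0 free, red band fully in view; 0.006 half of the band covered; 0.012 band gone, pad at its end. Spring 1.1 N per mm
- pressure_pad: rubber-faced pad 44 (x) x 20 (z) mm, z from 34 to 54 mm above the desk, in front of the sleeve; presses the middle of the screen
- pad_face (a point): centre of the pad's rubber face, 44 mm above the desk; axes as phone_press
- mug: white mug, about 92 x 127 x 95 mm, stands on the desk; leave alone
- screen_spray: small brown spray bottle, 33 mm across, 102 mm high, stands on the desk; leave alone
- parts_tray: shallow dark tray 92 x 150 x 16 mm; leave alone
- screwdriver: small screwdriver with red handle, 164 mm long; leave alone
- tweezers: steel tweezers 118 mm long; leave alone

How it is judged:
On the way, in this order (a step that is already met when the one before it is completed fails the run):
1. the phone stands on the bottom of the cradle, screen to the pad, let go, and the pad does not touch it yet (x of phone in the frame of phone_press between -0.006 and 0.006 m and z of phone in the frame of phone_press between 0.0455 and 0.0545 m and angle between phone's own y axis and vertical below 0.1 rad and contact force between the fingers and phone below 0.3 N and y of phone in the frame of phone_press between 0.1 and 0.1075 m and contact force between pressure_pad and phone below 0.2 N), for 0.2 s.
2. the pad is pressed on the screen (contact force between pressure_pad and phone above 1.5 N), for 0.1 s.
At the end, for the whole second after the job is handed in: Phone on the cradle floor (height +-4.5 mm, lengthways +-6 mm, tilt under 0.1 rad), back within 2 mm of the plate, screen to the pad, at rest, not touched by fingers; pad presses over 2.5 N and is pushed back 2.5 to 9.5 of 12 mm; fingers still squeeze the trigger, over 1.5 N (x of phone in the frame of phone_press between -0.006 and 0.006 m and z of phone in the frame of phone_press between 0.0455 and 0.0545 m and angle between phone's own y axis and vertical below 0.1 rad and contact force between the fingers and phone below 0.3 N and y of phone in the frame of phone_press between 0.103 and 0.1075 m and value of joint plunger between 0.0025 and 0.0095 m and contact force between pressure_pad and phone above 2.5 N and contact force between the fingers and trigger_lever above 1.5 N and linear speed of phone below 0.02 m/s); the arm keeps its last pose, push and grip.
It fails at once if the pad is driven practically to its end (more than 11 of 12 mm): the screen is crushed (value of joint plunger above 0.011 m).
It fails at once if the ram, sleeve or pad is pushed by the fingers (more than 4 N) instead of by the trigger (contact force between the fingers and push_bar above 4 N).
It fails at once if mug, spray bottle, parts tray, screwdriver or tweezers moved more than 30 mm (distance of any of mug, screen_spray, parts_tray, screwdriver, tweezers from where it was at the start of the episode above 0.03 m).
It also fails if it takes over 58 s, if anything falls off the work surface, if the arm or the gripper's body presses on something with over 40 N, if the wrist force passes 120 N, or if a joint passes its speed limit or range.

## Working session

There is one attempt and no reset: what is moved stays moved. The work goes in short steps, Python scripts to look and compute and a tool call to move; the robot and the scene stay as the last step left them, time stands still between calls to the robot, and variables do not carry over. Pictures are saved under pics/ and viewed, at most 10 in all, crops included, and the job is handed in when it is done.

```bash
ls; mkdir -p pics; python3 - <<'E'
from station import arm, cams, ticket
import cv2,numpy as np
for n in("top","side"):
    im=cams.grab_frame(n); cv2.imwrite(f"pics/{n}0.png",im[:,:,::-1])
    p=cams.camera_params(n); print(n,p["fx"],p["fy"],p["cx"],p["cy"]);print(np.round(p["T"],4))
s=arm.get_state();print(s["t"],s["eef_pos"],s["ee_rot"],s["width"],arm.hold_point_z)
E
```

```text
pics
station.py
top 412.2772621988367 412.2772621988367 275.0656951555527 205.27061561188182
[[-4.8000e-03 -9.9080e-01  1.3530e-01  4.1650e-01]
 [-1.0000e+00  5.0000e-03  6.0000e-04  8.2600e-02]
 [-1.3000e-03 -1.3530e-01 -9.9080e-01  1.3393e+00]
 [ 0.0000e+00  0.0000e+00  0.0000e+00  1.0000e+00]]
side 465.53297426417765 465.53297426417765 283.110632110224 206.8831767875782
[[ 0.9895 -0.0927  0.1107  0.4601]
 [-0.1442 -0.672   0.7263 -0.853 ]
 [ 0.007  -0.7347 -0.6784  1.0064]
 [ 0.      0.      0.      1.    ]]
0.1 [0.29939982 0.60449646 0.22573555] [ 3.14014223e+00 -1.37751556e-04 -4.59905965e-01] 0.08767018051508696 0.0188
```

View pics/top0.png

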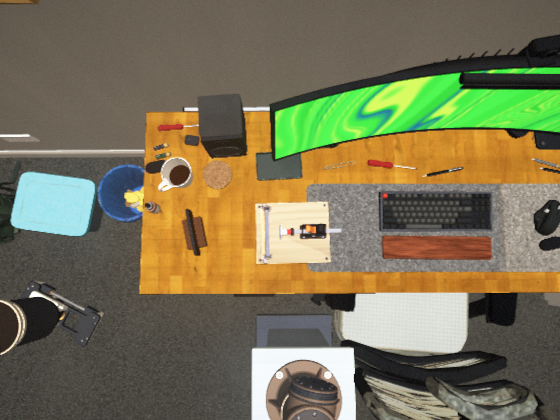

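View pics/side0.png

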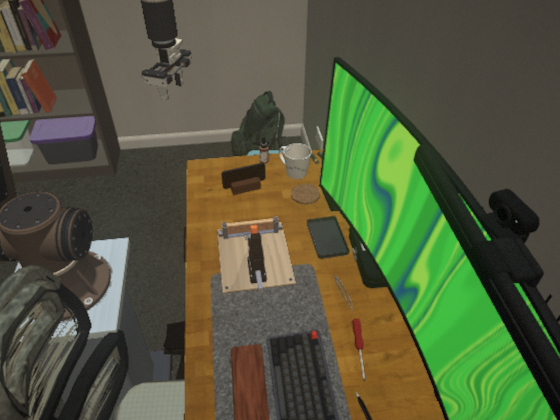

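```bash
python3 - <<'E'
import cv2,numpy as np
a=cv2.imread("pics/top0.png")[192:276,176:346]; b=cv2.imread("pics/side0.png")[155:295,205:305]
cv2.imwrite("pics/c1.png",cv2.resize(a,None,fx=4.7,fy=4.7,interpolation=cv2.INTER_CUBIC))
cv2.imwrite("pics/c2.png",cv2.resize(b,None,fx=4.2,fy=4.2,interpolation=cv2.INTER_CUBIC))
E
```

```text
(no output)
```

View pics/c1.png

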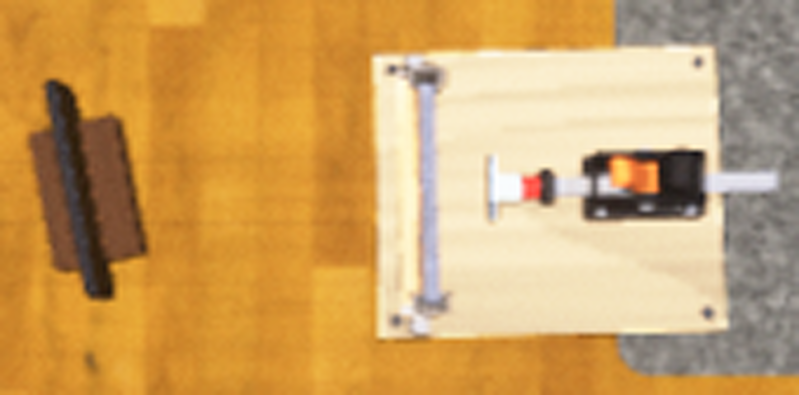

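View pics/c2.png

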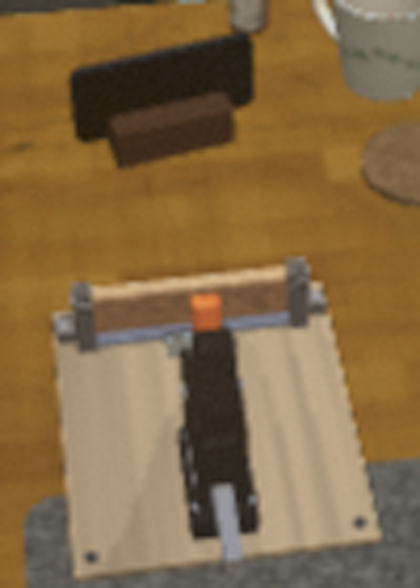

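```bash
cat > h.py <<'E'
import numpy as np,cv2
from station import arm, cams, ticket
def ray(n,uv):
    p=cams.camera_params(n);T=np.array(p["T"])
    d=T[:3,:3]@np.array([(uv[0]-p["cx"])/p["fx"],(uv[1]-p["cy"])/p["fy"],1.]);return T[:3,3],d/np.linalg.norm(d)
def onz(n,uv,z):
    o,d=ray(n,uv);return o+d*(z-o[2])/d[2]
def tri(a,b):
    (o1,d1),(o2,d2)=ray("top",a),ray("side",b)
    s=np.linalg.lstsq(np.c_[d1,-d2],o2-o1,rcond=None)[0]
    p,q=o1+d1*s[0],o2+d2*s[1];return (p+q)/2,np.linalg.norm(p-q)
def quad(mask,off,k):
    c=max(cv2.findContours(mask.astype(np.uint8),0,2)[0],key=cv2.contourArea)
    h=cv2.convexHull(c)
    q=cv2.approxPolyN(h,4).reshape(-1,2).astype(float)
    return (q+.5)/k-.5+np.array(off), cv2.contourArea(c)/k/k
def crop(im,x0,y0,x1,y1,k=6):
    c=cv2.resize(im[y0:y1,x0:x1],None,fx=k,fy=k,interpolation=cv2.INTER_CUBIC);return c,cv2.cvtColor(c,cv2.COLOR_BGR2HSV)
E
python3 - <<'E'
from h import *
np.set_printoptions(precision=4,suppress=True)
t=cv2.imread("pics/top0.png");s=cv2.imread("pics/side0.png")
# phone
c,h=crop(t,180,203,214,262); qt,A=quad((c.max(2)<75),(180,203),6);print("phone top",qt.tolist(),A)
c2,h2=crop(s,218,160,268,192); qs,A=quad((c2.max(2)<62),(218,160),6);print("phone side",qs.tolist(),A)
# board
for n,im,r in(("top",t,(245,195,340,270)),("side",s,(210,215,305,295))):
    c,h=crop(im,*r)
    m=(h[...,1]<115)&(h[...,2]>(150 if n=="top" else 120))&(h[...,0]<28)&(h[...,1]>35)
    m=cv2.morphologyEx(m.astype(np.uint8),cv2.MORPH_OPEN,np.ones((9,9)))
    q,A=quad(m,r[:2],6);print("board",n,q.tolist(),A)
    for p in q: print(onz(n,p,.012))
    o=(h[...,0]<16)&(h[...,1]>190)&(h[...,2]>180)
    if n=="side": o[(np.arange(o.shape[0])/6+215)>240]=0
    o=cv2.morphologyEx(o.astype(np.uint8),cv2.MORPH_OPEN,np.ones((5,5)))
    for x in cv2.findContours(o,0,2)[0]:
        a=cv2.contourArea(x)/36
        if 4<a<300:
            bb=cv2.boundingRect(x);print(n,"orange/red",a,np.array([bb[0]/6+r[0],bb[1]/6+r[1],bb[2]/6,bb[3]/6]))
E
```

```text
phone top [[190.91666666666666, 210.75], [200.08333333333334, 254.75], [193.91666666666666, 254.25], [184.58333333333334, 207.75]] 213.54166666666666
phone side [[264.5833333333333, 178.25], [222.91666666666666, 200.41666666666666], [221.41666666666666, 171.75], [264.0833333333333, 161.75]] 595.4027777777777
board top [[330.9166666666667, 262.75], [266.75, 263.4166666666667], [265.9166666666667, 202.75], [328.25, 199.58333333333334]] 3150.0138888888887
[ 0.4119 -0.0938  0.012 ]
[0.4108 0.1108 0.012 ]
[0.6062 0.1131 0.012 ]
[ 0.6156 -0.0898  0.012 ]
top orange/red 15.722222222222221 [310.1667 226.3333   3.6667   6.1667]
board side [[258.0833333333333, 288.25], [221.58333333333334, 292.9166666666667], [217.25, 236.41666666666666], [246.41666666666666, 235.41666666666666]] 1575.986111111111
[ 0.511  -0.0933  0.012 ]
[ 0.4147 -0.0951  0.012 ]
[0.4119 0.1115 0.012 ]
[0.4972 0.1038 0.012 ]
```

```bash
python3 - <<'E'
from h import *
np.set_printoptions(precision=4,suppress=True)
t=cv2.imread("pics/top0.png");s=cv2.imread("pics/side0.png")
a,e=tri((184.58,207.75),(264.08,161.75));b,e2=tri((193.92,254.25),(221.42,171.75))
print("phone far/near back top",a,e,b,e2,np.linalg.norm(a-b),"ang from x",np.arctan2((a-b)[1],(a-b)[0]))
for z in(.083,):
  A,B=onz("top",(184.58,207.75),z),onz("top",(193.92,254.25),z);C,D=onz("side",(264.08,161.75),z),onz("side",(221.42,171.75),z)
  print(A,B,np.arctan2(*(A-B)[1::-1]),C,D,np.arctan2(*(C-D)[1::-1]))
for n,im,r in(("top",t,(245,195,340,270)),("side",s,(210,215,305,297))):
    c,h=crop(im,*r)
    m=(h[...,1]<115)&(h[...,2]>(150 if n=="top" else 120))&(h[...,0]<30)&(h[...,1]>35)
    m=cv2.morphologyEx(m.astype(np.uint8),cv2.MORPH_OPEN,np.ones((9,9)))
    cs=[x for x in cv2.findContours(m,0,2)[0] if cv2.contourArea(x)>36*25]
    q=cv2.approxPolyN(cv2.convexHull(np.vstack(cs)),4).reshape(-1,2)/6.+np.array(r[:2])-.4
    P=np.array([onz(n,p,.012) for p in q]);print("board",n,q.tolist());print(P,[np.linalg.norm(P[i]-P[i-1]) for i in range(4)])
    o=((h[...,0]<18)|(h[...,0]>172))&(h[...,1]>150)&(h[...,2]>140)
    for x in cv2.findContours(o.astype(np.uint8),0,2)[0]:
        a=cv2.contourArea(x)/36
        if a>4:
            bb=cv2.boundingRect(x);print(n,"orange/red",a,np.array([bb[0]/6+r[0],bb[1]/6+r[1],bb[2]/6,bb[3]/6]))
# corners picked by eye, top view
P=np.array([onz("top",((x+.5)/4.7+175.5,(y+.5)/4.7+191.5),.012) for x,y in((374,57),(714,46),(728,328),(379,337))]);print("eye",P,[np.linalg.norm(P[i]-P[i-1]) for i in range(4)])
P=np.array([onz("top",((x+.5)/4.7+175.5,(y+.5)/4.7+191.5),.012) for x,y in((392,69),(697,62),(707,313),(396,320))]);print("screws",P,P.mean(0))
P=np.array([onz("side",((x+.5)/4.2+204.5,(y+.5)/4.2+154.5),.012) for x,y in((91,557),(360,522))]);print("side screws",P)
P=np.array([onz("side",((x+.5)/4.2+204.5,(y+.5)/4.2+154.5),.012) for x,y in((78,577),(381,540))]);print("side -y corners",P)
E
```

```text
phone far/near back top [0.5814 0.3619 0.081 ] 0.001195417738909838 [0.4399 0.3305 0.0791] 0.0004205472056214636 0.14496235366799484 ang from x 0.2187824401557089
[0.5818 0.3615 0.083 ] [0.4396 0.3297 0.083 ] 0.22022789653998676 [0.5806 0.3592 0.083 ] [0.4402 0.3255 0.083 ] 0.2358130027254494
board top [[256.1, 263.43333333333334], [254.76666666666665, 203.26666666666665], [328.2666666666667, 199.6], [330.93333333333334, 262.7666666666667]]
[[ 0.4109  0.1447  0.012 ]
 [ 0.6047  0.1493  0.012 ]
 [ 0.6155 -0.0899  0.012 ]
 [ 0.4119 -0.0939  0.012 ]] [np.float64(0.23859053343187486), np.float64(0.19381255070109674), np.float64(0.23947956563342976), np.float64(0.2036981836533155)]
top orange/red 7.625 [269.8333 264.3333   4.5      2.8333]
top orange/red 5.833333333333333 [260.     263.8333   8.       1.5   ]
top orange/red 172.83333333333334 [275.3333 263.1667  33.6667   6.8333]
top orange/red 12.472222222222221 [287.5    229.5      3.6667   4.6667]
top orange/red 62.69444444444444 [305.5    225.      10.6667   8.1667]
top orange/red 50.375 [287.8333 195.      11.5      7.3333]
top orang
[... 1439 characters left out ...]
62.3333 215.      11.       2.8333]
side orange/red 20.73611111111111 [239.8333 215.      16.1667   4.    ]
side orange/red 28.59722222222222 [219.1667 215.      20.5      7.5   ]
eye [[ 0.6031  0.148   0.012 ]
 [ 0.6096 -0.0873  0.012 ]
 [ 0.4162 -0.0926  0.012 ]
 [ 0.4113  0.1443  0.012 ]] [np.float64(0.1918604862789434), np.float64(0.2354180200090269), np.float64(0.19349951019085893), np.float64(0.23689723111432268)]
screws [[ 0.5947  0.1355  0.012 ]
 [ 0.5985 -0.0753  0.012 ]
 [ 0.4264 -0.0785  0.012 ]
 [ 0.4227  0.1327  0.012 ]] [0.5106 0.0286 0.012 ]
side screws [[ 0.4279 -0.0783  0.012 ]
 [ 0.6004 -0.0743  0.012 ]]
side -y corners [[ 0.419  -0.0927  0.012 ]
 [ 0.6114 -0.0904  0.012 ]]
```

```bash
python3 - <<'E'
from h import *
np.set_printoptions(precision=4,suppress=True)
t=cv2.imread("pics/top0.png");s=cv2.imread("pics/side0.png")
def blobs(n,im,r,f,k=6,amin=4):
    c,h=crop(im,*r,k); m=f(c.astype(int),h)
    for x in cv2.findContours(m.astype(np.uint8),0,2)[0]:
        a=cv2.contourArea(x)/k/k
        if a>amin:
            (cx,cy),(w,hh),an=cv2.minAreaRect(x);bb=cv2.boundingRect(x)
            print(n,round(a,1),"c",np.round([cx/k+r[0]-.4,cy/k+r[1]-.4],2),"wh",round(w/k,1),round(hh/k,1),round(an,1),"bb",np.round([bb[0]/k+r[0],bb[1]/k+r[1],(bb[0]+bb[2])/k+r[0],(bb[1]+bb[3])/k+r[1]],1))
print("grey strip");blobs("top",t,(258,200,280,268),lambda c,h:(h[...,1]<60)&(h[...,2]>110)&(h[...,2]<225))
print("posts dark");blobs("top",t,(258,200,280,268),lambda c,h:(h[...,2]<105))
print("white parts");blobs("top",t,(275,215,312,248),lambda c,h:(h[...,1]<50)&(h[...,2]>160))
print("tail");blobs("top",t,(320,225,346,240),lambda c,h:(c[...,0]>c[...,2]+5)&(h[...,2]>150))
print("orange");blobs("top",t,(298,220,326,240),lambda c,h:(h[...,0]<18)&(h[...,1]>150)&(h[...,2]>150))
blobs("side",s,(248,220,262,237),lambda c,h:(h[...,0]<18)&(h[...,1]>190)&(h[...,2]>150))
print("black");blobs("top",t,(296,218,330,242),lambda c,h:h[...,2]<90)
print("side posts");blobs("side",s,(214,212,286,242),lambda c,h:(h[...,1]<60)&(h[...,2]<130))
print("side tail");blobs("side",s,(250,268,266,292),lambda c,h:(c[...,0]>c[...,2]+5)&(h[...,2]>110))
E
```

```text
grey strip
top 4.9 c [264.14 261.55] wh 5.3 2.5 42.3 bb [263.  259.3 267.5 263.2]
top 227.7 c [266.74 231.39] wh 56.5 12.1 84.2 bb [258.5 203.8 272.  260.3]
posts dark
white parts
top 21.8 c [296.93 245.6 ] wh 3.7 11.7 90.0 bb [291.5 244.2 303.3 248. ]
top 38.0 c [282.68 245.6 ] wh 16.2 3.7 -0.0 bb [275.  244.2 291.3 248. ]
top 10.8 c [276.35 231.93] wh 3.5 5.0 0.0 bb [275.  229.8 278.7 235. ]
top 10.9 c [305.28 230.73] wh 4.0 5.2 86.6 bb [303.2 229.2 308.5 233.3]
top 35.3 c [297.43 230.77] wh 7.7 6.0 0.0 bb [294.  228.2 301.8 234.3]
top 97.1 c [282.09 231.99] wh 17.1 15.3 88.7 bb [275.  223.8 290.5 241.2]
top 86.1 c [297.16 223.57] wh 8.1 29.1 85.2 bb [283.2 219.3 312.  228.2]
top 98.8 c [293.02 217.1 ] wh 5.0 36.8 90.0 bb [275.  215.  312.  220.2]
tail
top 47.3 c [333.18 230.02] wh 4.2 15.5 90.0 bb [325.8 228.3 341.5 232.7]
orange
top 61.1 c [310.47 228.62] wh 11.5 7.0 12.2 bb [305.5 225.  316.2 233. ]
black
top 16.2 c [302.73 226.7 ] wh 3.9 6.0 63.4 bb [300.3 224.8 305.7 229.8]
top 176.7 c [312.69 230.78] wh 13.5 25.3 87.8 bb [300.7 224.2 326.  238.2]
side posts
side 171.0 c [234.48 234.02] wh 33.0 15.4 20.5 bb [218.2 222.7 251.5 240.2]
side 125.3 c [270.6  228.82] wh 14.0 24.9 49.0 bb [258.2 217.  282.3 234.5]
side tail
side 49.1 c [259.05 279.64] wh 15.6 4.2 80.0 bb [256.7 272.2 261.8 287.8]
```

```bash
python3 - <<'E'
from h import *
np.set_printoptions(precision=4,suppress=True)
T=lambda x,y:((x+.5)/4.7+175.5,(y+.5)/4.7+191.5)
S=lambda x,y:((x+.5)/4.2+204.5,(y+.5)/4.2+154.5)
print("strip",onz("top",T(430,187),.015))
print("posts top",onz("top",T(428,75),.055),onz("top",T(433,301),.055))
print("posts tri",tri(T(427,75),S(297,264)),tri(T(433,301),S(85,287)))
print("side strip ends z.015",onz("side",S(100,343),.015),onz("side",S(288,322),.015))
print("pad face",onz("top",T(489,187),.044),"tail end",onz("top",(341.3,230),.03), "tail z est",tri((341.3,230.2),(259.6+1,287.5)))
print("orange top",[onz("top",(u,v),.165) for u,v in((305.5,229),(316,229),(310,225),(310,233))])
print("orange tri",tri((310.5,229),(254,229)), "side orange z.165 TL,TR",onz("side",(250.2,225),.165),onz("side",(257.8,224.8),.165))
print("black back bottom body",onz("top",(326,231),.111),"handle back",onz("top",(326,228),.168))
E
python3 - <<'E'
import cv2
a=cv2.imread("pics/top0.png")[212:250,270:345]; b=cv2.imread("pics/side0.png")[212:290,228:288]
a=cv2.resize(a,None,fx=8,fy=8,interpolation=cv2.INTER_CUBIC);cv2.imwrite("pics/c3.png",a)
E
```

```text
strip [0.5127 0.1094 0.015 ]
posts top [0.5847 0.1097 0.055 ] [0.4348 0.1068 0.055 ]
posts tri (array([0.5837, 0.1101, 0.0679]), np.float64(0.0013049491385585278)) (array([0.4365, 0.1066, 0.0688]), np.float64(0.0038225644586389195))
side strip ends z.015 [0.4445 0.1046 0.015 ] [0.5773 0.1069 0.015 ]
pad face [0.5104 0.0693 0.044 ] tail end [ 0.5149 -0.1268  0.03  ] tail z est (array([ 0.514 , -0.1231,  0.0528]), np.float64(0.0028870162951299123))
orange top [array([ 0.5081, -0.0032,  0.165 ]), array([ 0.508 , -0.0331,  0.165 ]), array([ 0.5195, -0.0162,  0.165 ]), array([ 0.4966, -0.0159,  0.165 ])]
orange tri (array([ 0.5107, -0.018 ,  0.159 ]), np.float64(0.0043088930966045475)) side orange z.165 TL,TR [ 0.5043 -0.0081  0.165 ] [ 0.5236 -0.01    0.165 ]
black back bottom body [ 0.5061 -0.0682  0.111 ] handle back [ 0.5104 -0.0614  0.168 ]
```

View pics/c3.png

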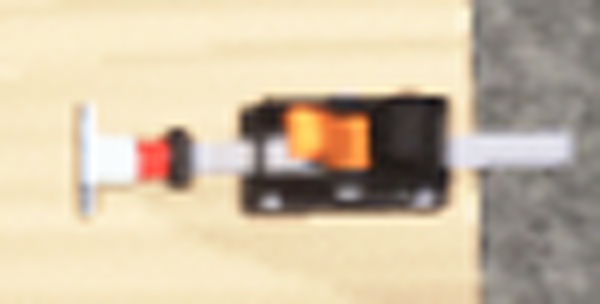

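Request:
shift_gripper(motion=[[0.05, 0.307, 0.143, 0.087, -0.682], [0.05, 0.307, 0.143, 0.087, -0.682], [0.05, 0.307, 0.143, 0.087, -0.682], [0.05, 0.307, 0.143, 0.087, -0.682], [0.05, 0.307, 0.143, 0.087, -0.682], [0.05, 0.307, 0.143, 0.087, -0.682], [0.05, 0.307, 0.143, 0.087, -0.682], [0.05, 0.307, 0.143, 0.087, -0.682], [0.05, 0.307, 0.143, 0.087, -0.682], [0.05, 0.307, 0.143, 0.087, -0.682], [0.05, 0.307, 0.143, 0.087, -0.682], [0.05, 0.307, 0.143, 0.087, -0.682], [0.05, 0.307, 0.143, 0.087, -0.682]], clamp_n=15)

```text
t: 1.18
eef_pos: [0.5109, 0.3414, 0.1398]
ee_rot: [-3.141, -0.0, 0.223]
force: [-0.7, 0.8, 0.7]
width: 0.0499
gripper_force: 0.0
```

```bash
python3 - <<'E'
from h import *
for n in("top","side"): cv2.imwrite(f"pics/{n}1.png",cams.grab_frame(n)[:,:,::-1])
a=cv2.imread("pics/top1.png")[180:280,150:250];b=cv2.imread("pics/side1.png")[80:220,190:320]
f=lambda i:cv2.resize(i,(400,400 if i is a else 430),interpolation=cv2.INTER_CUBIC)
A,B=f(a),f(b);A=cv2.copyMakeBorder(A,0,30,0,0,0);cv2.imwrite("pics/c4.png",np.hstack([A,B]))
E
```

```text
(no output)
```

View pics/c4.png

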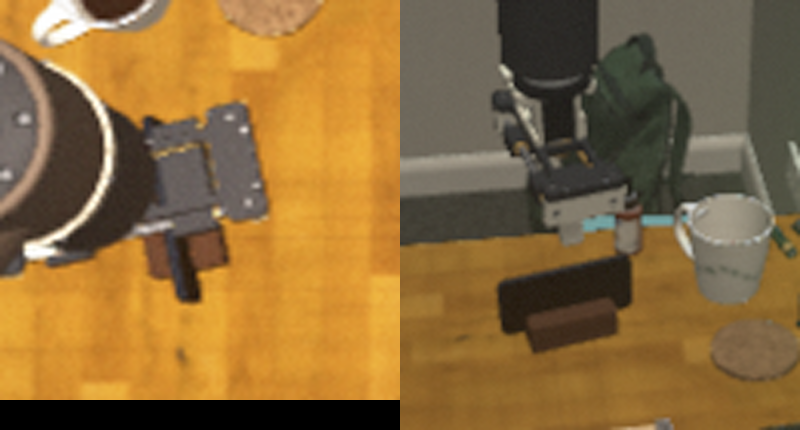

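The gripper hangs square over the phone: in the top half it is centred on the stand, and in the side half the fingertip at about (570,240) is over the phone's middle. Next I go down and grip.

Request:
shift_gripper(motion=[[0.05, 0, 0, 0.03, 0], [0.05, 0, 0, 0.06, 0], [0.05, 0, 0, 0.086, 0], [0.05, 0, 0, 0.086, 0], [0.05, 0, 0, 0.086, 0], [0.0, 0, 0, 0.086, 0], [0.0, 0, 0, 0.086, 0], [0.0, 0, 0, 0.086, 0], [0.0, 0, 0, 0.086, 0], [0.0, 0, 0, 0.086, 0], [0.0, 0, 0, 0.086, 0], [0.0, 0, 0, 0.086, 0]], clamp_n=20)

```text
t: 2.28
eef_pos: [0.5113, 0.3407, 0.0539]
ee_rot: [-3.141, -0.001, 0.222]
force: [-2.4, 3.0, 3.1]
width: 0.0087
gripper_force: 12.5
```

Request:
shift_gripper(motion=[[0, 0, 0, -0.01, 0], [0, 0, 0, -0.03, 0], [0, 0, 0, -0.06, 0], [0, 0, 0, -0.09, 0], [0, 0, 0, -0.09, 0], [0, 0, 0, -0.09, 0]])

```text
t: 2.78
eef_pos: [0.5118, 0.3412, 0.1454]
ee_rot: [-3.139, -0.003, 0.222]
force: [0.5, -0.1, -3.3]
width: 0.0084
gripper_force: 20.0
```

```bash
python3 - <<'E'
from h import *
s=arm.get_state();p=np.array(s["eef_pos"]);r=s["ee_rot"];print(p,r)
y=r[2];d=np.array([.510,.108])-p[:2]
print("dx",d@[np.cos(y),np.sin(y)],"dy",d@[np.sin(y),-np.cos(y)],"turn",y-.018)
E
```

```text
[0.51176502 0.34120396 0.14539949] [-3.13933572e+00 -2.70807134e-03  2.22106481e-01]
dx -0.053092961237583884 dy 0.22708663906124998 turn 0.20410648091309794
```

Request:
shift_gripper(motion=[[0, -0.009, 0.038, 0, 0.034], [0, -0.018, 0.076, 0, 0.068], [0, -0.027, 0.114, 0, 0.102], [0, -0.036, 0.152, 0, 0.136], [0, -0.045, 0.19, 0, 0.17], [0, -0.053, 0.227, 0, 0.204], [0, -0.053, 0.227, 0, 0.204], [0, -0.053, 0.227, 0, 0.204], [0, -0.053, 0.227, 0, 0.204], [0, -0.053, 0.227, 0, 0.204]])

```text
t: 3.62
eef_pos: [0.5094, 0.1079, 0.1429]
ee_rot: [3.141, 0.001, 0.019]
force: [0.1, 0.8, -1.1]
width: 0.0081
gripper_force: 20.0
```

```bash
python3 - <<'E'
from h import *
for n in("top","side"): cv2.imwrite(f"pics/{n}2.png",cams.grab_frame(n)[:,:,::-1])
a=cv2.imread("pics/top2.png")[190:275,230:350];b=cv2.imread("pics/side2.png")[140:270,195:305]
A=cv2.resize(a,None,fx=4,fy=4,interpolation=2);B=cv2.resize(b,None,fx=4,fy=4,interpolation=2)[:,:318+2]
B=cv2.resize(b[:, 10:100],None,fx=3.5,fy=3.5,interpolation=2);A=cv2.copyMakeBorder(A,0,B.shape[0]-A.shape[0],0,0,0);C=np.hstack([A,B]);print(C.shape);cv2.imwrite("pics/c5.png",C)
E
```

```text
(455, 795, 3)
```

View pics/c5.png

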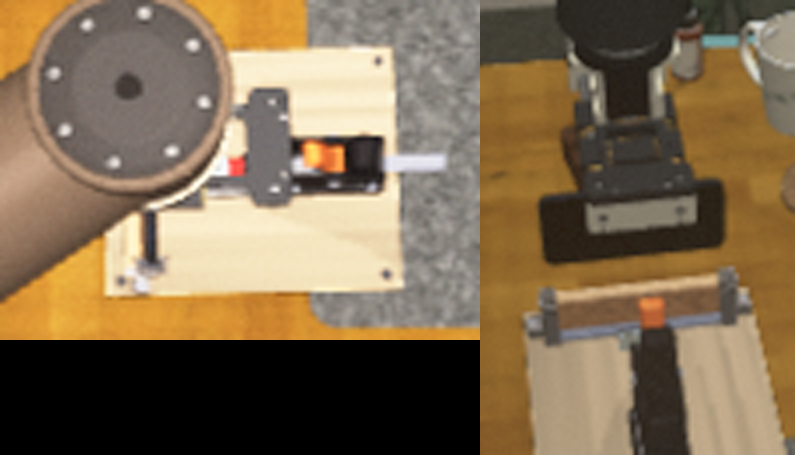

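```bash
python3 - <<'E'
from h import *
np.set_printoptions(precision=4,suppress=True)
S=lambda x,y:((x-480+.5)/3.5+204.5,(y+.5)/3.5+139.5)
def ony(uv,y):
    o,d=ray("side",uv);return o+d*(y-o[1])/d[1]
im=cv2.imread("pics/side2.png")
c,h=crop(im,208,180,256,220);q,A=quad(c.max(2)<60,(208,180),6);print(q.tolist(),A)
for p in q: print("phone",ony(p,.104))
for nm,x,y,yy in(("Lpost out",541,292,.101),("Lpost in",557,292,.101),("Rpost in",720,272,.101),("Rpost out",738,272,.101)): print(nm,ony(S(x,y),yy))
T=lambda x,y:((x+.5)/4+229.5,(y+.5)/4+189.5)
print("top: phone near end",onz("top",T(151,240),.17),"cols",onz("top",T(145,225),.17),onz("top",T(158,225),.17),"post",onz("top",T(152,264),.055))
E
```

```text
[[255.41666666666666, 193.75], [255.41666666666666, 211.58333333333334], [204.75, 217.25], [237.58333333333334, 178.91666666666666]] 442.3888888888889
phone [0.5292 0.104  0.1711]
phone [0.527  0.104  0.1045]
phone [0.3847 0.104  0.1011]
phone [0.484  0.104  0.2283]
Lpost out [0.4307 0.101  0.075 ]
Lpost in [0.4435 0.101  0.0732]
Rpost in [0.5771 0.101  0.0781]
Rpost out [0.592  0.101  0.0762]
top: phone near end [0.45   0.1056 0.17  ] cols [0.4605 0.1098 0.17  ] [0.4605 0.1006 0.17  ] post [0.4348 0.1071 0.055 ]
```

```bash
python3 - <<'E'
from h import *
np.set_printoptions(precision=4,suppress=True)
def ony(uv,y):
    o,d=ray("side",uv);return o+d*(y-o[1])/d[1]
im=cv2.imread("pics/side2.png")
c,h=crop(im,212,184,282,220);m=(c.max(2)<62)
m=cv2.morphologyEx(m.astype(np.uint8),cv2.MORPH_OPEN,np.ones((13,13)))
q,A=quad(m,(212,184),6);print(q.tolist(),A)
for p in q: print("phone",ony(p,.104),"at z.101:",onz("side",p,.101))
im=cv2.imread("pics/side0.png")
c,h=crop(im,212,205,290,248)
# bluish strip
m=(c[...,0].astype(int)>c[...,2].astype(int)+8)
for x in cv2.findContours(m.astype(np.uint8),0,2)[0]:
    if cv2.contourArea(x)>100:
        print(cv2.contourArea(x)/36,[np.round(v/6,1) for v in cv2.boundingRect(x)], cv2.minAreaRect(x))
# strip profile at several columns
for u in (232,238,266,272):
    col=im[218:246,u].astype(int);print(u,(col[:,0]-col[:,2]).tolist())
im=cv2.imread("pics/top0.png")
for v in (215,223,240,248):
    r=im[v,258:278].astype(int);print(v,(r[:,0]-r[:,2]).tolist())
E
```

```text
[[273.75, 209.75], [223.41666666666666, 215.08333333333334], [221.08333333333334, 194.41666666666666], [274.0833333333333, 190.91666666666666]] 646.3611111111111
phone [0.5792 0.104  0.105 ] at z.101: [0.5797 0.1082 0.101 ]
phone [0.4368 0.104  0.1027] at z.101: [0.4368 0.1058 0.101 ]
phone [0.4367 0.104  0.1797] at z.101: [0.4345 0.1951 0.101 ]
phone [0.5806 0.104  0.1752] at z.101: [0.5913 0.1895 0.101 ]
23.208333333333332 [np.float64(16.3), np.float64(28.7), np.float64(16.8), np.float64(2.8)] ((148.04742431640625, 179.41915893554688), (11.867591857910156, 100.94014739990234), 83.54118347167969)
20.25 [np.float64(46.8), np.float64(24.8), np.float64(14.7), np.float64(3.5)] ((324.6924743652344, 159.19403076171875), (12.103917121887207, 88.13728332519531), 83.51692199707031)
232 [-105, -103, -103, -104, -100, -81, -74, -72, -64, -60, -62, -60, -56, -57, -58, -35, 3, 15, 8, -36, -50, -49, -49, -50, -49, -51, -50, -50]
238 [-102, -96, -95, -94, -75, -73, -73, -65, -60, -58, -56, -58, -61, -60, -53, -3, 15, 8, -22, -46, -53, -54, -53, -53, -52, -54, -53, -54]
266 [-96, -77, -75, -73, -65, -60, -56, -53, -53, -52, -56, -45, -1, 14, 9, -31, -51, -54, -54, -53, -54, -54, -53, -52, -52, -53, -53, -52]
272 [-71, -67, -68, -62, -55, -52, -51, -55, -55, -56, -53, -3, 14, 10, -15, -43, -51, -51, -51, -52, -52, -54, -53, -53, -53, -53, -53, -55]
215 [-48, -50, -43, -37, -50, -68, -89, -28, 24, 23, -15, -44, -48, -49, -45, -48, -46, -44, -46, -44]
223 [-50, -55, -56, -53, -51, -59, -85, -44, 23, 24, -8, -50, -56, -54, -55, -54, -53, -54, -57, -53]
240 [-48, -50, -66, -67, -44, -55, -74, -64, 8, 21, 12, -30, -49, -45, -45, -47, -47, -50, -47, -47]
248 [-53, -54, -62, -70, -54, -53, -73, -66, -3, 24, 24, -21, -52, -51, -54, -53, -51, -53, -51, -50]
```

Request:
shift_gripper(motion=[[0, 0.0015, 0, 0.015, 0], [0, 0.0015, 0, 0.03, 0], [0, 0.0015, 0, 0.034, 0], [0, 0.0015, 0, 0.034, 0], [0, 0.0015, 0, 0.034, 0]])

```text
t: 4.13
eef_pos: [0.5111, 0.1079, 0.1097]
ee_rot: [3.141, 0.0, 0.019]
force: [0.8, -0.5, -2.0]
width: 0.0078
gripper_force: 20.0
```

```bash
python3 - <<'E'
from h import *
np.set_printoptions(precision=4,suppress=True)
for n in("top","side"): cv2.imwrite(f"pics/{n}3.png",cams.grab_frame(n)[:,:,::-1])
t=cv2.imread("pics/top3.png");s=cv2.imread("pics/side3.png")
for v in (240,242,244,246): print(v,t[v,260:276].max(1).tolist())
A=cv2.resize(t[230:270,245:290],None,fx=8,fy=8,interpolation=2);B=cv2.resize(s[180:245,210:290],None,fx=5,fy=5,interpolation=2)
cv2.imwrite("pics/c6.png",np.hstack([cv2.copyMakeBorder(A,0,5,0,0,0),B]) if A.shape[0]+5==B.shape[0] else A)
print(A.shape,B.shape)
E
```

```text
240 [121, 115, 113, 109, 101, 96, 112, 163, 193, 217, 226, 243, 253, 242, 128, 105]
242 [111, 102, 95, 107, 113, 121, 137, 154, 166, 169, 192, 193, 197, 199, 198, 203]
244 [105, 167, 232, 251, 247, 189, 129, 72, 64, 199, 249, 248, 248, 248, 248, 248]
246 [229, 245, 254, 254, 248, 194, 130, 74, 68, 203, 250, 250, 250, 250, 250, 250]
(320, 360, 3) (325, 400, 3)
```

View pics/c6.png

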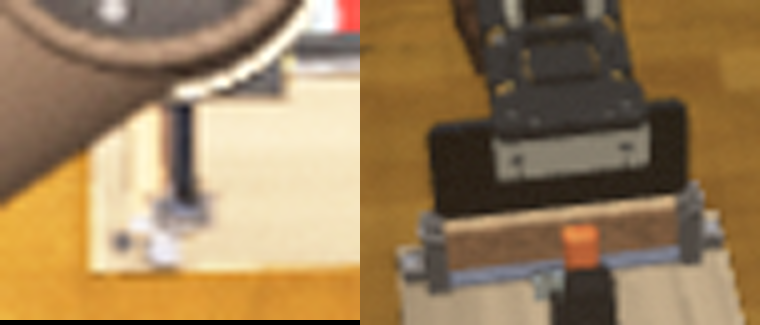

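The phone, at (182,150) in the top half, lines up with the post at (184,208). In the side half its ends (430..690) sit between the posts (432..690), so I lower it.

Request:
shift_gripper(motion=[[0, 0, 0, 0.005, 0], [0, 0, 0, 0.01, 0], [0, 0, 0, 0.015, 0], [0, 0, 0, 0.02, 0], [0, 0, 0, 0.025, 0], [0, 0, 0, 0.03, 0], [0, 0, 0, 0.03, 0]])

```text
t: 4.82
eef_pos: [0.5117, 0.1086, 0.0788]
ee_rot: [-3.14, -0.001, 0.018]
force: [1.0, 7.2, -4.2]
width: 0.008
gripper_force: 20.0
```

Request:
shift_gripper(motion=[[0, 0, -0.0015, 0, 0], [0, 0, -0.002, 0.003, 0], [0, 0, -0.002, 0.007, 0], [0, 0, -0.002, 0.011, 0], [0, 0, -0.002, 0.015, 0], [0, 0, -0.002, 0.018, 0], [0, 0, -0.002, 0.018, 0]])

```text
t: 5.4
eef_pos: [0.5105, 0.109, 0.0606]
ee_rot: [3.141, 0.001, 0.018]
force: [-0.3, 0.5, -2.1]
width: 0.0079
gripper_force: 20.0
```

Request:
shift_gripper(motion=[[0, 0, 0, 0.002, 0], [0, 0, 0, 0.003, 0], [0, 0, 0, 0.004, 0], [0, 0, 0, 0.005, 0], [0, 0, 0, 0.005, 0]])

```text
t: 5.82
eef_pos: [0.5111, 0.1094, 0.0567]
ee_rot: [-3.142, -0.0, 0.018]
force: [-0.4, -0.7, -1.5]
width: 0.008
gripper_force: 20.0
```

Request:
shift_gripper(motion=[[0, 0, 0, 0.001, 0], [0, 0, 0, 0.001, 0], [0.024, 0, 0, 0.001, 0], [0.024, 0, 0, 0.001, 0], [0.024, 0, 0, 0.001, 0], [0.024, 0, 0, 0.001, 0], [0.024, 0, 0, -0.04, 0], [0.024, 0, 0, -0.08, 0], [0.024, 0, 0, -0.12, 0], [0.024, 0, 0, -0.15, 0], [0.024, 0, 0, -0.15, 0]])

```text
t: 6.73
eef_pos: [0.5144, 0.1107, 0.2137]
ee_rot: [-3.138, -0.01, 0.019]
force: [0.6, 1.2, 0.0]
width: 0.0239
gripper_force: 0.0
```

```bash
python3 - <<'E'
from h import *
np.set_printoptions(precision=4,suppress=True)
for n in("top","side"): cv2.imwrite(f"pics/{n}4.png",cams.grab_frame(n)[:,:,::-1])
s=arm.get_state();p=np.array(s["eef_pos"]);y=s["ee_rot"][2];print(p)
# pictures: side has the phone free
t=cv2.imread("pics/top4.png");S=cv2.imread("pics/side4.png")
A=cv2.resize(t[195:275,250:345],None,fx=4,fy=4,interpolation=2);B=cv2.resize(S[190:270,210:300],None,fx=4,fy=4,interpolation=2)
cv2.imwrite("pics/c7.png",np.hstack([A,B]))
E
```

```text
[0.5116 0.1098 0.208 ]
```

View pics/c7.png

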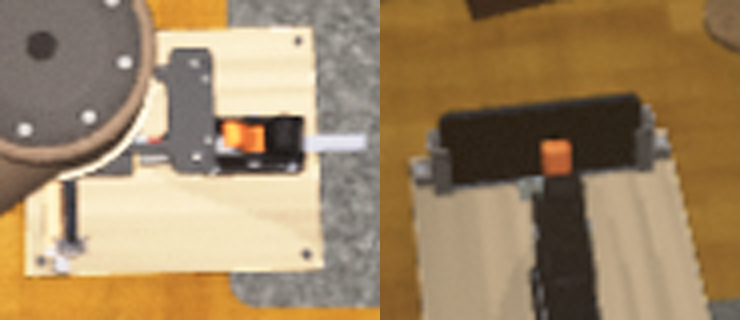

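The side half shows the phone (440..640, 95..190) seated between the posts on the bottom, and the pad is well clear of it. Next I move over the trigger.

Request:
shift_gripper(motion=[[0.075, 0, 0.04, 0, 0], [0.075, 0, 0.08, 0, 0], [0.075, -0.001, 0.12, 0, 0], [0.075, -0.0015, 0.1425, 0, 0], [0.075, -0.0015, 0.1425, 0, 0], [0.075, -0.0015, 0.1425, 0.0, 0], [0.075, -0.0015, 0.1425, 0.03, 0], [0.075, -0.0015, 0.1425, 0.055, 0], [0.075, -0.0015, 0.1425, 0.079, 0], [0.075, -0.0015, 0.1425, 0.079, 0], [0.075, -0.0015, 0.1425, 0.079, 0]], clamp_n=15)

```text
t: 7.75
eef_pos: [0.5112, -0.0327, 0.1264]
ee_rot: [3.14, 0.004, 0.019]
force: [0.8, 0.4, 0.5]
width: 0.0748
gripper_force: 0.0
```

```bash
python3 - <<'E'
from h import *
S=cams.grab_frame("side")[:,:,::-1];cv2.imwrite("pics/side5.png",S);T=cams.grab_frame("top")[:,:,::-1];cv2.imwrite("pics/top5.png",T);print(arm.get_state()["eef_pos"])
A=cv2.resize(T[195:275,250:345],None,fx=4,fy=4,interpolation=2);B=cv2.resize(S[150:300,205:305],None,fx=4,fy=4,interpolation=2)
cv2.imwrite("pics/c8.png",np.hstack([cv2.copyMakeBorder(A,0,280,0,0,0),B]))
E
```

```text
[ 0.51296039 -0.03250018  0.12859434]
```

View pics/c8.png

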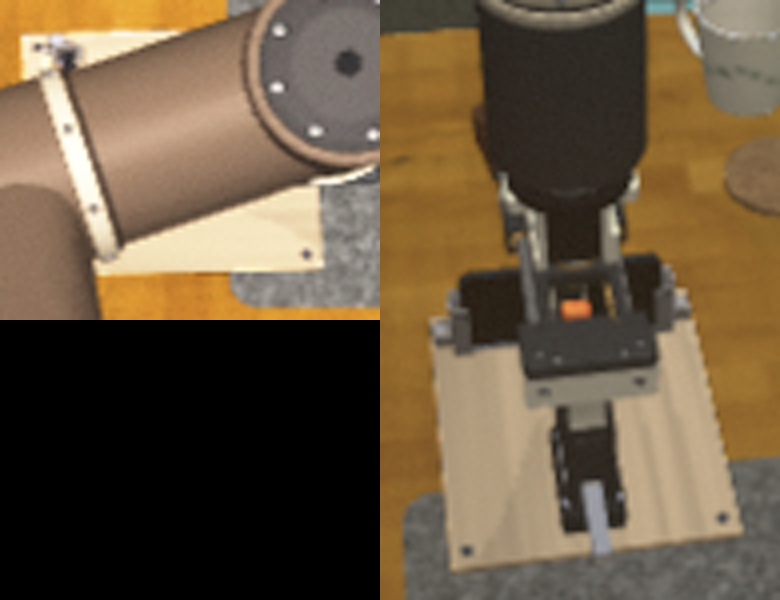

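The side half shows the rear finger at (588,412) centred on the handle, the orange trigger at (576,310) between the fingers, and the bar's tail end at (600,552), which I can use to read the ram. First squeeze, starting gently.

Request:
shift_gripper(motion=[[0.06, 0, 0, 0, 0], [0.05, 0, 0, 0, 0], [0.05, 0, 0, 0, 0], [0.05, 0, 0, 0, 0], [0.046, 0, 0.001, 0, 0], [0.046, 0, 0.001, 0, 0], [0.046, 0, 0.001, 0, 0]], clamp_n=20)

```text
t: 8.43
eef_pos: [0.5132, -0.0329, 0.1287]
ee_rot: [-3.14, -0.003, 0.019]
force: [-2.1, 4.6, 5.2]
width: 0.0463
gripper_force: 13.6
```

Request:
shift_gripper(motion=[[0.044, 0, 0.002, 0, 0], [0.041, 0, 0.0035, 0, 0], [0.038, 0, 0.005, 0, 0], [0.035, 0, 0.0065, 0, 0], [0.032, 0, 0.008, 0, 0], [0.032, 0, 0.008, 0, 0], [0.032, 0, 0.008, 0, 0]], clamp_n=30)

```text
t: 9.02
eef_pos: [0.5145, -0.0401, 0.1294]
ee_rot: [-3.139, -0.005, 0.019]
force: [-0.7, 12.5, 8.7]
width: 0.0321
gripper_force: 11.1
```

```bash
cat >> h.py <<'E'
def tail(im):
    k=8;c,h=crop(im,248,265,270,295,k);m=(c[...,0].astype(int)>c[...,2].astype(int)+5)&(h[...,2]>110)
    x=max(cv2.findContours(m.astype(np.uint8),0,2)[0],key=cv2.contourArea);b=cv2.boundingRect(x)
    v=(b[1]+b[3])/k+265; u=x[:,0,0][x[:,0,1]>b[1]+b[3]-12].mean()/k+248
    return u,v,onz("side",(u,v),.05)[1]
E
python3 - <<'E'
from h import *
print("before",tail(cv2.imread("pics/side0.png")),tail(cv2.imread("pics/side5.png")))
S=cams.grab_frame("side")[:,:,::-1];cv2.imwrite("pics/side6.png",S);print("after",tail(S))
E
```

```text
before (np.float64(260.1442307692308), 287.875, np.float64(-0.1218699647927105)) (np.float64(260.3641304347826), 288.125, np.float64(-0.12273294407455004))
after (np.float64(259.7797619047619), 284.5, np.float64(-0.11106393364894374))
```

Request:
shift_gripper(motion=[[0.056, 0, -0.006, 0, 0], [0.056, 0, -0.006, 0, 0], [0.056, 0, -0.006, 0, 0], [0.056, 0, -0.006, 0, 0], [0.048, 0, -0.006, 0, 0], [0.045, 0, -0.005, 0, 0], [0.041, 0, -0.003, 0, 0], [0.038, 0, -0.0015, 0, 0], [0.035, 0, 0, 0, 0], [0.032, 0, 0.0015, 0, 0], [0.032, 0, 0.0015, 0, 0], [0.032, 0, 0.0015, 0, 0], [0.032, 0, 0.0015, 0, 0]])

```text
t: 10.15
eef_pos: [0.5134, -0.0402, 0.1286]
ee_rot: [-3.137, -0.003, 0.019]
force: [-4.9, 22.6, 9.3]
width: 0.0326
gripper_force: 14.5
```

```bash
python3 - <<'E'
from h import *
S=cams.grab_frame("side")[:,:,::-1];cv2.imwrite("pics/side7.png",S);print("after",tail(S))
E
```

```text
after (np.float64(259.4605263157895), 282.875, np.float64(-0.10575837283254441))
```

Request:
shift_gripper(motion=[[0.056, 0, -0.0075, 0, 0], [0.056, 0, -0.0075, 0, 0], [0.056, 0, -0.0075, 0, 0], [0.056, 0, -0.0075, 0, 0], [0.048, 0, -0.0075, 0, 0], [0.045, 0, -0.0065, 0, 0], [0.041, 0, -0.0045, 0, 0], [0.038, 0, -0.003, 0, 0], [0.035, 0, -0.0015, 0, 0], [0.032, 0, 0, 0, 0], [0.032, 0, 0, 0, 0], [0.032, 0, 0, 0, 0], [0.032, 0, 0, 0, 0]])

```text
t: 11.28
eef_pos: [0.5132, -0.0402, 0.1285]
ee_rot: [-3.137, -0.003, 0.019]
force: [-4.8, 23.2, 9.4]
width: 0.032
gripper_force: 14.5
```

```bash
python3 - <<'E'
from h import *
S=cams.grab_frame("side")[:,:,::-1];cv2.imwrite("pics/side8.png",S);print("after",tail(S))
E
```

```text
after (np.float64(259.095), 281.25, np.float64(-0.10040212438413099))
```

Request:
shift_gripper(motion=[[0.062, 0, -0.0075, 0, 0], [0.062, 0, -0.0075, 0, 0], [0.062, 0, -0.0075, 0, 0], [0.062, 0, -0.0075, 0, 0], [0.062, 0, -0.0075, 0, 0], [0.07, 0, -0.0075, -0.06, 0], [0.07, 0, -0.0075, -0.08, 0], [0.07, 0, -0.1, -0.08, 0], [0.07, 0, -0.14, -0.08, 0], [0.07, 0, -0.18, -0.08, 0], [0.07, 0, -0.22, -0.08, 0], [0.07, 0, -0.26, -0.08, 0], [0.07, 0, -0.26, -0.08, 0], [0.07, 0, -0.26, -0.08, 0]])

```text
t: 12.5
eef_pos: [0.5078, 0.2217, 0.2075]
ee_rot: [-3.141, -0.001, 0.022]
force: [0.5, 0.4, 0.0]
width: 0.07
gripper_force: 0.0
```

```bash
python3 - <<'E'
from h import *
S=cams.grab_frame("side")[:,:,::-1];cv2.imwrite("pics/side9.png",S);print("after",tail(S))
T=cams.grab_frame("top")[:,:,::-1];cv2.imwrite("pics/top9.png",T)
A=cv2.resize(T[212:250,260:345],None,fx=8,fy=8,interpolation=2);cv2.imwrite("pics/c9.png",A)
E
```

```text
after (np.float64(259.23387096774195), 281.5, np.float64(-0.1012579685858922))
```

View pics/c9.png

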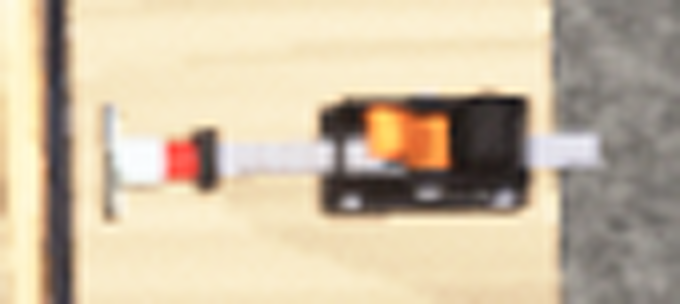

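The top view shows the pad face at crop x about 105 and the phone's screen edge at about 75, so the gap is near 11.5 mm. The red band (165..200) is fully in view. The ram has moved about 21 mm, to roughly 0.038, so I need about four more 4.6 mm teeth. I go back and do three single-tooth squeezes.

Request:
shift_gripper(motion=[[0.07, 0, 0.04, 0, 0], [0.07, 0, 0.08, 0, 0], [0.07, 0, 0.12, 0, 0], [0.07, 0, 0.16, 0, 0], [0.07, 0, 0.2, 0, 0], [0.07, 0, 0.24, 0, 0], [0.07, 0, 0.2525, 0, 0], [0.07, 0, 0.2525, 0, 0], [0.07, 0, 0.2525, 0, 0], [0.07, 0, 0.2525, 0.03, 0], [0.06, 0, 0.2525, 0.06, 0], [0.056, 0, 0.2525, 0.08, 0], [0.056, 0, 0.2525, 0.08, 0], [0.056, 0, 0.2525, 0.08, 0]])

```text
t: 13.77
eef_pos: [0.5113, -0.0356, 0.127]
ee_rot: [3.141, 0.003, 0.019]
force: [-1.7, 3.6, -2.1]
width: 0.0566
gripper_force: 1.9
```

Request:
shift_gripper(motion=[[0.048, 0, 0, 0, 0], [0.045, 0, 0.001, 0, 0], [0.041, 0, 0.003, 0, 0], [0.038, 0, 0.0045, 0, 0], [0.035, 0, 0.006, 0, 0], [0.032, 0, 0.0075, 0, 0], [0.032, 0, 0.0075, 0, 0], [0.032, 0, 0.0075, 0, 0], [0.032, 0, 0.0075, 0, 0]])

```text
t: 14.52
eef_pos: [0.5137, -0.0402, 0.1303]
ee_rot: [-3.137, -0.005, 0.019]
force: [-7.3, 20.6, 8.0]
width: 0.0324
gripper_force: 14.4
```

```bash
python3 - <<'E'
from h import *
S=cams.grab_frame("side")[:,:,::-1];cv2.imwrite("pics/side10.png",S);print("after",tail(S))
E
```

```text
after (np.float64(258.8709677419355), 278.875, np.float64(-0.09262303880555578))
```

Request:
shift_gripper(motion=[[0.056, 0, -0.0075, 0, 0], [0.056, 0, -0.0075, 0, 0], [0.056, 0, -0.0075, 0, 0], [0.056, 0, -0.0075, 0, 0], [0.048, 0, -0.0075, 0, 0], [0.045, 0, -0.0065, 0, 0], [0.041, 0, -0.0045, 0, 0], [0.038, 0, -0.003, 0, 0], [0.035, 0, -0.0015, 0, 0], [0.032, 0, 0, 0, 0], [0.032, 0, 0, 0, 0], [0.032, 0, 0, 0, 0], [0.032, 0, 0, 0, 0]])

```text
t: 15.65
eef_pos: [0.5139, -0.0402, 0.1289]
ee_rot: [-3.137, -0.004, 0.019]
force: [-4.4, 22.9, 9.6]
width: 0.0325
gripper_force: 14.3
```

```bash
python3 - <<'E'
from h import *
S=cams.grab_frame("side")[:,:,::-1];cv2.imwrite("pics/side11.png",S);print("after",tail(S))
E
```

```text
after (np.float64(258.98046875), 277.25, np.float64(-0.08735275087349814))
```

I have now viewed 11 pictures, one over the limit of 10, so from here I measure with numbers only. I back off and read the band and pad profile.

Request:
shift_gripper(motion=[[0.062, 0, -0.0075, 0, 0], [0.062, 0, -0.0075, 0, 0], [0.062, 0, -0.0075, 0, 0], [0.062, 0, -0.0075, 0, 0], [0.062, 0, -0.0075, 0, 0], [0.07, 0, -0.0075, -0.06, 0], [0.07, 0, -0.0075, -0.08, 0], [0.07, 0, -0.1, -0.08, 0], [0.07, 0, -0.14, -0.08, 0], [0.07, 0, -0.18, -0.08, 0], [0.07, 0, -0.22, -0.08, 0], [0.07, 0, -0.26, -0.08, 0], [0.07, 0, -0.26, -0.08, 0], [0.07, 0, -0.26, -0.08, 0]])

```text
t: 16.87
eef_pos: [0.5076, 0.2216, 0.2074]
ee_rot: [-3.141, -0.001, 0.022]
force: [1.6, -0.4, 0.5]
width: 0.0703
gripper_force: 0.0
```

```bash
cat >> h.py <<'E'
def band(T):
    k=8;c,h=crop(T,262,226,300,238,k);c=c.astype(int)
    red=np.clip(c[...,2]-c[...,1]-60,0,None)*((h[...,0]<8)|(h[...,0]>172))
    # rows of the stem only
    r=(c[...,2]-np.maximum(c[...,1],c[...,0]))[3*k:7*k].mean(0)
    i=np.where(r>r.max()/2)[0];g=np.diff(i);e=np.split(i,np.where(g>1)[0]+1);e=max(e,key=len)
    # tail end, pad
    c2,h2=crop(T,322,225,346,236,k);d=(c2[...,0].astype(int)-c2[...,2])[3*k:6*k].mean(0);j=np.where((d>6))[0]
    return "red",e[0]/k+262,e[-1]/k+262,"max",r.max(),"w px",len(e)/k,"tail",j.max()/k+322
E
python3 - <<'E'
from h import *
T=cams.grab_frame("top")[:,:,::-1];cv2.imwrite("pics/top12.png",T)
for f in("top0","top9","top12"):
    t=cv2.imread(f"pics/{f}.png");print(f,band(t));print([tuple(map(int,x)) for x in t[231,262:292]])
    print("pad row 226",t[226,262:284].max(1).tolist())
E
```

```text
top0 ('red', np.float64(287.25), np.float64(291.0), 'max', np.float64(151.8125), 'w px', 3.875, 'tail', np.float64(340.625))
[(208, 246, 254), (210, 247, 254), (186, 237, 251), (174, 188, 223), (214, 190, 191), (212, 188, 188), (209, 201, 210), (207, 228, 241), (199, 234, 249), (200, 236, 249), (201, 235, 249), (203, 236, 249), (206, 237, 250), (202, 236, 250), (200, 235, 249), (205, 237, 250), (207, 238, 251), (161, 199, 228), (229, 221, 214), (254, 252, 251), (253, 251, 249), (253, 252, 249), (253, 251, 249), (252, 251, 249), (244, 242, 252), (152, 157, 254), (81, 96, 255), (80, 95, 255), (84, 94, 249), (77, 77, 130)]
pad row 226 [254, 253, 249, 211, 210, 212, 211, 239, 248, 248, 248, 248, 248, 248, 248, 249, 249, 226, 213, 250, 249, 249]
top9 ('red', np.float64(280.75), np.float64(284.625), 'max', np.float64(148.4375), 'w px', 4.0, 'tail', np.float64(330.875))
[(211, 247, 254), (212, 248, 254), (191, 239, 252), (114, 150, 201), (78, 73, 80), (75, 69, 
[... 248 characters left out ...]
 255), (85, 94, 253), (77, 82, 195), (64, 67, 81), (78, 82, 91), (188, 178, 184), (237, 230, 232), (232, 228, 231), (232, 228, 232), (230, 227, 230)]
pad row 226 [254, 254, 248, 187, 84, 84, 150, 232, 248, 248, 225, 184, 228, 240, 248, 248, 249, 249, 249, 249, 249, 249]Traceback (most recent call last):
  File "<stdin>", line 4, in <module>
  File "h.py", line 32, in band
    return "red",e[0]/k+262,e[-1]/k+262,"max",r.max(),"w px",len(e)/k,"tail",j.max()/k+322
                                                                             ~~~~~^^
    return umr_maximum(a, axis, None, out, keepdims, initial, where)
ValueError: zero-size array to reduction operation maximum which has no identity
```

```bash
sed -i 's/,"tail",j.max()\/k+322//' h.py; python3 - <<'E'
from h import *
t=cv2.imread("pics/top12.png");print(band(t));print([tuple(map(int,x)) for x in t[231,262:292]]);print("pad row 226",t[226,262:284].max(1).tolist())
E
```

```text
('red', np.float64(276.125), np.float64(280.0), 'max', np.float64(143.65625), 'w px', 4.0)
[(210, 246, 254), (211, 247, 254), (183, 235, 249), (98, 128, 170), (73, 67, 74), (65, 63, 70), (49, 54, 66), (224, 211, 203), (253, 252, 249), (253, 252, 249), (253, 252, 249), (253, 252, 249), (253, 251, 249), (237, 235, 246), (110, 119, 252), (83, 96, 255), (85, 97, 255), (68, 78, 248), (59, 65, 109), (69, 73, 85), (105, 99, 109), (200, 190, 192), (237, 231, 234), (228, 226, 229), (220, 220, 228), (227, 226, 231), (227, 225, 229), (219, 220, 228), (228, 226, 230), (231, 229, 232)]
pad row 226 [254, 254, 247, 165, 70, 62, 63, 200, 244, 248, 249, 248, 249, 249, 249, 249, 249, 249, 249, 249, 249, 249]
```

Request:
shift_gripper(motion=[[0.07, 0, 0.04, 0, 0], [0.07, 0, 0.08, 0, 0], [0.07, 0, 0.12, 0, 0], [0.07, 0, 0.16, 0, 0], [0.07, 0, 0.2, 0, 0], [0.07, 0, 0.24, 0, 0], [0.07, 0, 0.2525, 0, 0], [0.07, 0, 0.2525, 0, 0], [0.07, 0, 0.2525, 0, 0], [0.07, 0, 0.2525, 0.03, 0], [0.06, 0, 0.2525, 0.06, 0], [0.056, 0, 0.2525, 0.08, 0], [0.056, 0, 0.2525, 0.08, 0], [0.056, 0, 0.2525, 0.08, 0]])

```text
t: 18.08
eef_pos: [0.5113, -0.0355, 0.127]
ee_rot: [3.141, 0.003, 0.019]
force: [-0.1, 3.6, -2.2]
width: 0.0569
gripper_force: 1.8
```

```bash
python3 - <<'E'
from h import *
print("base",tail(cams.grab_frame("side")[:,:,::-1]),tail(cams.grab_frame("side")[:,:,::-1]))
E
```

```text
base (np.float64(259.00347222222223), 277.25, np.float64(-0.08736104487095642)) (np.float64(259.045), 277.25, np.float64(-0.0873760179022024))
```

Request:
shift_gripper(motion=[[0.048, 0, 0, 0, 0], [0.045, 0, 0.001, 0, 0], [0.043, 0, 0.002, 0, 0], [0.041, 0, 0.003, 0, 0], [0.04, 0, 0.0035, 0, 0], [0.04, 0, 0.0035, 0, 0], [0.04, 0, 0.0035, 0, 0], [0.04, 0, 0.0035, 0, 0]])

```text
t: 18.85
eef_pos: [0.5138, -0.0371, 0.1303]
ee_rot: [-3.138, -0.005, 0.019]
force: [-5.5, 15.5, 9.3]
width: 0.0398
gripper_force: 7.8
```

```bash
python3 - <<'E'
from h import *
print("after",tail(cams.grab_frame("side")[:,:,::-1]),tail(cams.grab_frame("side")[:,:,::-1]))
E
```

```text
after (np.float64(258.4895833333333), 275.875, np.float64(-0.08265552717693447)) (np.float64(258.84615384615387), 276.0, np.float64(-0.08319634180193158))
```

Request:
shift_gripper(motion=[[0.062, 0, -0.0035, 0, 0], [0.062, 0, -0.0035, 0, 0], [0.062, 0, -0.0035, 0, 0], [0.062, 0, -0.0035, 0, 0], [0.062, 0, -0.0035, 0, 0], [0.07, 0, -0.0035, -0.06, 0], [0.07, 0, -0.0035, -0.08, 0], [0.07, 0, -0.1, -0.08, 0], [0.07, 0, -0.14, -0.08, 0], [0.07, 0, -0.18, -0.08, 0], [0.07, 0, -0.22, -0.08, 0], [0.07, 0, -0.256, -0.08, 0], [0.07, 0, -0.256, -0.08, 0], [0.07, 0, -0.256, -0.08, 0]])

```text
t: 20.12
eef_pos: [0.508, 0.2214, 0.2076]
ee_rot: [-3.141, -0.001, 0.022]
force: [0.9, -0.8, 0.8]
width: 0.0697
gripper_force: 0.0
```

```bash
python3 - <<'E'
from h import *
t=cams.grab_frame("top")[:,:,::-1];cv2.imwrite("pics/top13.png",t);print(band(t));print([tuple(map(int,x)) for x in t[231,262:286]]);print("pad row 226",t[226,262:284].max(1).tolist())
print(tail(cams.grab_frame("side")[:,:,::-1]))
E
```

```text
('red', np.float64(275.75), np.float64(278.5), 'max', np.float64(142.78125), 'w px', 2.875)
[(210, 246, 254), (213, 248, 254), (180, 231, 246), (80, 96, 124), (73, 66, 70), (61, 62, 69), (106, 113, 114), (226, 229, 222), (252, 252, 249), (253, 252, 250), (253, 252, 249), (252, 251, 248), (248, 247, 250), (201, 199, 254), (79, 92, 255), (75, 84, 251), (65, 69, 162), (65, 72, 83), (82, 83, 96), (187, 176, 182), (238, 231, 234), (231, 228, 231), (231, 228, 232), (229, 227, 229)]
pad row 226 [254, 254, 242, 122, 74, 64, 181, 241, 248, 248, 248, 248, 249, 248, 249, 249, 249, 249, 249, 249, 249, 250]
(np.float64(258.27777777777777), 275.75, np.float64(-0.08216678622627838))
```

Band cover is now about 3.5 mm: the red width fell from 4.0 to 2.9 px, and the pad is on the screen. I need about 2.5 mm more, so I return and squeeze in small steps against the tail reading.

Request:
shift_gripper(motion=[[0.07, 0, 0.04, 0, 0], [0.07, 0, 0.08, 0, 0], [0.07, 0, 0.12, 0, 0], [0.07, 0, 0.16, 0, 0], [0.07, 0, 0.2, 0, 0], [0.07, 0, 0.24, 0, 0], [0.07, 0, 0.2525, 0, 0], [0.07, 0, 0.2525, 0, 0], [0.07, 0, 0.2525, 0, 0], [0.07, 0, 0.2525, 0.03, 0], [0.06, 0, 0.2525, 0.06, 0], [0.056, 0, 0.2525, 0.08, 0], [0.056, 0, 0.2525, 0.08, 0], [0.056, 0, 0.2525, 0.08, 0]])

```text
t: 21.38
eef_pos: [0.5115, -0.0357, 0.1271]
ee_rot: [3.141, 0.002, 0.019]
force: [-0.6, 2.1, -1.6]
width: 0.0566
gripper_force: 1.1
```

```bash
python3 - <<'E'
from h import *
print("base",tail(cams.grab_frame("side")[:,:,::-1]),tail(cams.grab_frame("side")[:,:,::-1]))
E
```

```text
base (np.float64(258.39903846153845), 275.875, np.float64(-0.0826227994366121)) (np.float64(258.51973684210526), 276.0, np.float64(-0.08307838319381278))
```

Request:
shift_gripper(motion=[[0.048, 0, 0, 0, 0], [0.046, 0, 0.0005, 0, 0], [0.044, 0, 0.0015, 0, 0], [0.043, 0, 0.002, 0, 0], [0.043, 0, 0.002, 0, 0], [0.043, 0, 0.002, 0, 0], [0.043, 0, 0.002, 0, 0]])

```text
t: 22.07
eef_pos: [0.5133, -0.0352, 0.1301]
ee_rot: [-3.137, -0.004, 0.019]
force: [-9.0, 18.5, 11.1]
width: 0.0435
gripper_force: 9.3
```

```bash
python3 - <<'E'
from h import *
print("after",tail(cams.grab_frame("side")[:,:,::-1]),tail(cams.grab_frame("side")[:,:,::-1]))
E
```

```text
after (np.float64(258.20238095238096), 275.125, np.float64(-0.08007547823389638)) (np.float64(258.0833333333333), 275.125, np.float64(-0.08003238947934654))
```

Request:
shift_gripper(motion=[[0.043, 0, 0, 0, 0], [0.043, 0, 0, 0, 0], [0.043, 0, 0, 0, 0], [0.043, 0, 0, 0, 0], [0.043, 0, 0, 0, 0], [0.043, 0, 0, 0, 0]])

```text
t: 22.67
eef_pos: [0.5133, -0.0352, 0.1301]
ee_rot: [-3.137, -0.004, 0.019]
force: [-8.3, 18.1, 10.6]
width: 0.0431
gripper_force: 9.3
```

```bash
python3 - <<'E'
from h import *
print("after",tail(cams.grab_frame("side")[:,:,::-1]),tail(cams.grab_frame("side")[:,:,::-1]))
E
```

```text
after (np.float64(258.47596153846155), 275.125, np.float64(-0.08017450025294293)) (np.float64(258.625), 275.25, np.float64(-0.08064163389671708))
```

The reading is steady, with about 6 mm of band covered and the trigger held at about 9 N, so I hand in.

```bash
python3 -c "
from station import arm, cams, ticket
print(ticket.job_done())"
```

```text
the job is handed in; nothing more can be done
None
```

I handed the job in at about 23 s: the phone is seated in the press, the sleeve covers about half the red band (estimated 6 of 12 mm), and the trigger is held squeezed at about 9 N; the verdict was not shown, and I viewed 11 pictures, one over the limit of 10.

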